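Trace the crack in a concrete slab and point out its tip

ROBOT

A 6-joint arm with a two-finger parallel gripper is mounted at the origin on the work surface. World frame = base frame: x ahead of the robot, y to its left, z up, the work surface at z = 0. Lengths are in mm, angles in rad, forces in N, time in s.
With the tool pointing down it reaches from about 275 to 1000 mm from the base axis. Payload 8.4 kg.
Tool frame: the origin (TCP) lies at the very end of the fingers, on their centre line; the grasp point (between the pads) lies 19 mm behind it; z points along the fingers, y is the direction in which the jaws open and shut (so a half turn about z gives the same grasp; the last joint's range is limited). The gripper opens to 85 mm and grips with 20 to 120 N. Pads are 22 mm wide; open, the fingers measure 114 mm over their backs; the gripper's body (76 mm by 85 mm) begins 54 mm behind the grasp point. The pads swing forward as they close: fully open they stand 13 mm farther back than shut.
Start: joints at [-1.104, 0.353, 1.633, -0, 1.155, -0.002], TCP at [282.384, -557.573, 231.281] pointing down, gripper open.
Joint ranges: [-2.63, 2.63], [-0.92, 2.1], [0.06, 2.66], [-1.3, 4.44], [0, 2.69], [-3.02, 3.02]. Speed limits (rad/s): [2.22, 2.22, 2.79, 3.14, 3.14, 3.14].

INTERFACE

Orientations are given as [roll, pitch, yaw] about the fixed x, y, z axes, in that order (R = Rz(yaw) Ry(pitch) Rx(roll)).
In Python, from rig import r gives the robot as it stands.
- The arm moves only by the tool jog_arm, never from a script. Its argument "increments" is text: rows parted by semicolons, each of 7 numbers parted by spaces: the shift along the tool's x, y, z in cm, then the turn, a rotation vector about the tool's x, y, z in rad, then the opening, from -1 (shut) to 1 (fully open). A call has exactly 8 rows; each row shifts and turns the commanded pose from where the row before left it, along the tool's axes as they then stand; what a row does not reach is not made up. A row lasts 1/10 s, in which the tool goes at most 50 mm and 8.59 degrees, less where a joint would pass 70% of its speed; a pose out of reach is approached as far as the arm can. A call with a gripper value outside its range is refused whole. The fingers move at their own pace and stop on an object; "squeeze" is the grip in N (left out, the last holds). Time passes only in rows, so rows that do not move let the fingers close, or fill a call up. It gives the time, the measured TCP pose, the force and the opening at its end, in the units of the state.
- r.sense(): the state, without advancing time (a new reading comes with each control period).
- r.grab_frame(name): name is "scene" or "side" or "wrist"; returns the picture (420x560x3 uint8, red, green, blue); there is no depth.
- r.camera_info(name): a dict with "K" (3x3 intrinsics, pixels), "rvec" (rotation vector, rad) and "tvec" (3), from world to camera coordinates, as OpenCV has them. Camera axes: x right, y down, z forward; pixel columns grow to the right and rows downward; lengths in mm; the calibration is good to about 2 mm. The wrist camera is an equidistant fisheye: a pixel r from the principal point sees the ray r / f radians off the axis. A picture is of the moment at which its call begins: read the wrist's pose just before it. camera_info takes no time and is no camera call; for the wrist camera it gives the pose at the moment of the call.
- r.sign_off(): hands the job in, once; it reports no verdict.
The state is a dict: "clock": time; "qpos": joint angles; "qvel": joint speeds; "joint_efforts": joint torques, N m; "eef_pos": TCP position; "tcp_rot": TCP orientation; "contact_force": force on the tool from outside, world axes, zero at the start; "wrist_torque": the same for the moment, N m; "opening": opening from 0.0 (shut) to 1.0 (fully open).
Only numpy, scipy, OpenCV 4.12 (cv2) and the standard library are available. Lean on these libraries where they do the work, as an engineer would, in place of code of your own. Each camera call takes 0.05 s, during which the arm holds its last target.

TASK

With your fingertips pointing down, just above the slab (within a finger's width) or only lightly touching it, trace the dark crack in the concrete slab from the red dot along all its bends to the tip where it dies out, without straying off it or pressing hard. Finish holding there, still pointing at the tip so that it can be marked. Pick nothing up, and leave the slab and everything lying on and around it where it is.

Things in the scene. Friction and masses are not known exactly. Their poses are not given: they have to be found in the camera images.
- slab: Loose grey concrete paving slab, 280 x 180 x 40 mm, 4.6 kg, lying flat on the bench. Origin at the centre of its underside, z up (top face at 40 mm), x along the 280 mm side, y along the 180 mm side. A dark zigzag crack 4 to 6 mm wide runs over its top face, from the -x edge in through the red dot, on to a tip 37 mm short of the +x edge. The crack is drawn flat, with no step. It is about 295 mm long from dot to tip.
- crack0 (a point): centre of the red paint dot (20 mm across) where the trace starts, on the slab's top face; the next points follow about 32 mm apart and the crack runs within 2 mm of the straight line between neighbours
- crack1 (a point): point 1 of the crack, in order from the red dot, on the slab's top face
- crack2 (a point): point 2 of the crack, in order from the red dot, on the slab's top face
- crack3 (a point): point 3 of the crack, in order from the red dot, on the slab's top face
- crack4 (a point): point 4 of the crack, in order from the red dot, on the slab's top face
- crack5 (a point): point 5 of the crack, in order from the red dot, on the slab's top face
- crack6 (a point): point 6 of the crack, in order from the red dot, on the slab's top face
- crack7 (a point): point 7 of the crack, in order from the red dot, on the slab's top face
- crack8 (a point): point 8 of the crack, in order from the red dot, on the slab's top face
- crack9 (a point): the far tip of the crack, where it dies out inside the slab and the trace ends, on the slab's top face
- weight: Bystander: brass balance weight, 32 mm across, 43 mm high, stands on the slab's top its centre about 55 mm from the crack. Origin under its centre.
- crayon: Bystander: yellow marking crayon, 80 x 12 x 12 mm along its x, lies on the slab's top, 35 mm or more clear of the crack. Origin under its centre.
- tin: Bystander: plain aluminium sample tin, 60 mm across, 62 mm high, on the bench beside the slab. Origin under its centre.
- block: Bystander: white ceramic block, 70 x 45 x 30 mm, on the bench beside the slab. Origin under its centre.
- ring: Bystander: steel soil ring, 74 mm across, 30 mm high, on the bench beside the slab. Origin under its centre.
- spatula: Bystander: spatula, 170 mm long along its x, lying on the bench beside the slab. Origin under its middle.

How it is judged (in metres and radians):
On the way, in this order (a step that is already met when the one before it is completed fails the run):
1. the fingertips are brought down close over the red dot (horizontal distance between the grasp point and crack0 below 0.014 m and z of the grasp point in the frame of crack0 below 0.055 m), for 0.06 s.
2. the fingertips pass point 1 of the crack (horizontal distance between the grasp point and crack1 below 0.014 m and z of the grasp point in the frame of crack1 below 0.055 m), for 0.06 s.
3. the fingertips pass point 2 of the crack (horizontal distance between the grasp point and crack2 below 0.014 m and z of the grasp point in the frame of crack2 below 0.055 m), for 0.06 s.
4. the fingertips pass point 3 of the crack (horizontal distance between the grasp point and crack3 below 0.014 m and z of the grasp point in the frame of crack3 below 0.055 m), for 0.06 s.
5. the fingertips pass point 4 of the crack (horizontal distance between the grasp point and crack4 below 0.014 m and z of the grasp point in the frame of crack4 below 0.055 m), for 0.06 s.
6. the fingertips pass point 5 of the crack (horizontal distance between the grasp point and crack5 below 0.014 m and z of the grasp point in the frame of crack5 below 0.055 m), for 0.06 s.
7. the fingertips pass point 6 of the crack (horizontal distance between the grasp point and crack6 below 0.014 m and z of the grasp point in the frame of crack6 below 0.055 m), for 0.06 s.
8. the fingertips pass point 7 of the crack (horizontal distance between the grasp point and crack7 below 0.014 m and z of the grasp point in the frame of crack7 below 0.055 m), for 0.06 s.
9. the fingertips pass point 8 of the crack (horizontal distance between the grasp point and crack8 below 0.014 m and z of the grasp point in the frame of crack8 below 0.055 m), for 0.06 s.
10. the fingertips reach the tip of the crack (horizontal distance between the grasp point and crack9 below 0.014 m and z of the grasp point in the frame of crack9 below 0.055 m), for 0.3 s.
At the end, for the whole second after the job is handed in: The fingers stay over the tip of the crack: the grasp point (between the finger pads, about 20 mm above the tips) within 14 mm sideways of it and less than 55 mm above the slab, pressing with less than 25 N; the slab has moved less than 10 mm and every bystander less than 15 mm (all of step 10 and distance of each of weight, crayon, tin, block, ring, spatula from where it was at the start of the episode below 0.015 m and distance of slab from where it was at the start of the episode below 0.01 m and contact force between the fingers and slab below 25 N and linear speed of slab below 0.01 m/s); the arm keeps its last pose, push and grip.
It fails at once if the grasp point strays more than 32 mm sideways from every listed crack point while less than 45 mm above the slab's top (z of the grasp point in the frame of slab below 0.085 m and x of the grasp point in the frame of slab between -0.14 and 0.14 m and y of the grasp point in the frame of slab between -0.09 and 0.09 m and horizontal distance between the grasp point and crack0 above 0.032 m and horizontal distance between the grasp point and crack1 above 0.032 m and horizontal distance between the grasp point and crack2 above 0.032 m and horizontal distance between the grasp point and crack3 above 0.032 m and horizontal distance between the grasp point and crack4 above 0.032 m and horizontal distance between the grasp point and crack5 above 0.032 m and horizontal distance between the grasp point and crack6 above 0.032 m and horizontal distance between the grasp point and crack7 above 0.032 m and horizontal distance between the grasp point and crack8 above 0.032 m and horizontal distance between the grasp point and crack9 above 0.032 m).
It fails at once if the fingers press on the slab with more than 30 N (contact force between the fingers and slab above 30 N).
It fails at once if the slab is shifted by more than 10 mm or lifted (distance of slab from where it was at the start of the episode above 0.01 m).
It fails at once if a bystander is moved by more than 15 mm or picked up (distance of any of weight, crayon, tin, block, ring, spatula from where it was at the start of the episode above 0.015 m).
It also fails if it takes over 48 s, if anything falls off the work surface, if the arm or the gripper's body presses on something with over 40 N, if the wrist force passes 120 N, or if a joint passes its speed limit or range.

## Working session

There is one attempt and no reset: what is moved stays moved. The work goes in short steps, Python scripts to look and compute and a tool call to move; the robot and the scene stay as the last step left them, time stands still between calls to the robot, and variables do not carry over. Pictures are saved under pics/ and viewed, and the job is handed in when it is done.

Besides the shell and the picture viewer there is one more tool, called after "Emit:" in YAML: its name, and indented under it one key for each argument. jog_arm: Moves the arm, as the interface text tells. Its arguments: {"type":"object","properties":{"increments":{"type":"string"},"squeeze":{"type":"number"}},"required":["increments"]}

```bash
mkdir -p pics
python3 - <<'E'
from rig import r
import cv2
print(r.sense())
for n in ("scene","side","wrist"):
    i=r.camera_info(n);print(n,i)
    f=r.grab_frame(n);cv2.imwrite(f"pics/{n}0.png",f[:,:,::-1])
E
```

```text
{'clock': 0.0, 'qpos': array([-1.10441120e+00,  3.53683206e-01,  1.63409802e+00, -7.95124007e-06,
        1.15521526e+00, -2.39267044e-03]), 'qvel': array([-0.00118819,  0.0026581 , -0.00033201, -0.00023795,  0.00112666,
        0.00152658]), 'joint_efforts': array([-1.69468811e-03, -6.05248117e+01, -3.42063081e+01,  1.50659880e-04,
        9.57126467e-03,  4.17275567e-05]), 'eef_pos': array([ 282.16673911, -557.16201248,  230.55524315]), 'tcp_rot': array([-3.14018881e+00,  3.91101576e-06,  4.68781014e-01]), 'contact_force': array([ 0.02159003,  0.27685411, -0.1717078 ]), 'wrist_torque': array([-0.0460979 ,  0.01355323, -0.03731332]), 'opening': 1.000168362742647}
scene {'K': array([[392.68508987,   0.        , 273.50117654],
       [  0.        , 392.68508987, 210.27376101],
       [  0.        ,   0.        ,   1.        ]]), 'rvec': array([ 1.9719679 ,  1.72939927, -0.56547113]), 'tvec': array([-104.2906778 , -423.11778665, 1062.60214196])}
side {'K': array([[452.77695703,   0.        , 274.05531531],
       [  0.        , 452.77695703, 211.98997262],
       [  0.        ,   0.        ,   1.        ]]), 'rvec': array([ 2.3096816 , -0.75616869,  0.28296506]), 'tvec': array([-414.44999033,  309.61721149,  528.52482824])}
wrist {'K': array([[325.1922621 ,   0.        , 280.24585016],
       [  0.        , 325.1922621 , 203.39860822],
       [  0.        ,   0.        ,   1.        ]]), 'rvec': array([-2.47396938,  1.52047072,  0.20777616]), 'tvec': array([-623.89515489,  -33.52772986,  378.58972048])}
```

View pics/scene0.png

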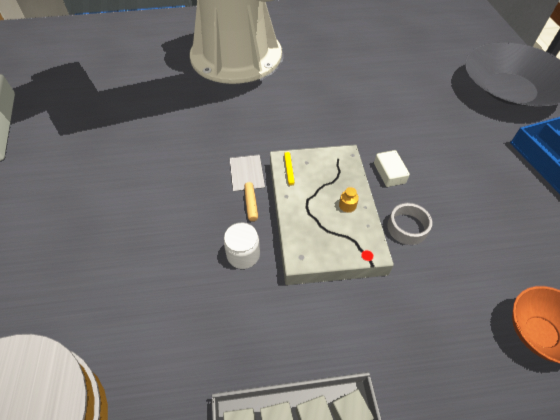

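View pics/side0.png

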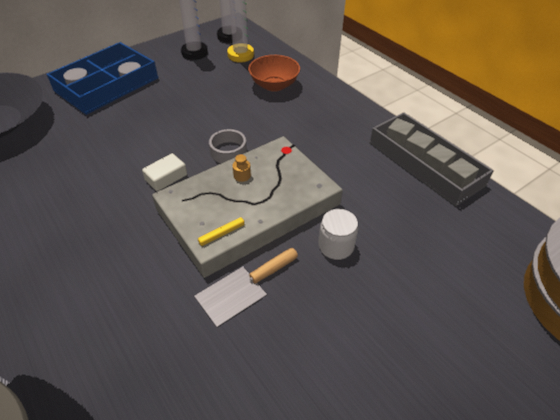

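View pics/wrist0.png

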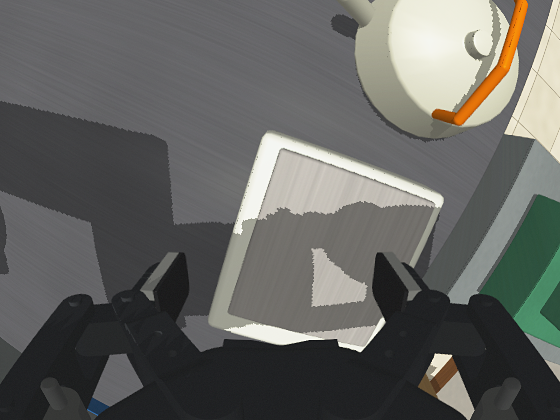

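The scene picture shows the slab with the red dot at about (367,256) and the crack tip at about (338,160). In the side picture the dot is at (287,150) and the tip at (183,200). I'll project both to z=40 and compare.

```bash
cat > h.py <<'E'
import numpy as np,cv2
def proj_plane(info,uv,z):
    K=info["K"];R,_=cv2.Rodrigues(info["rvec"]);t=np.array(info["tvec"]).ravel()
    uv=np.atleast_2d(uv).astype(float)
    d=np.c_[uv,np.ones(len(uv))]@np.linalg.inv(K).T@R
    C=-R.T@t
    return C+d*((z-C[2])/d[:,2])[:,None]
def topdown(img,info,z,x0,x1,y0,y1,s):
    # rows: x decreasing downward; cols: y decreasing to the right ; s px per mm
    xs=x1-np.arange(int((x1-x0)*s))/s; ys=y1-np.arange(int((y1-y0)*s))/s
    Y,X=np.meshgrid(ys,xs)
    P=np.stack([X,Y,np.full_like(X,z)],-1).reshape(-1,3)
    p,_=cv2.projectPoints(P,np.array(info["rvec"]),np.array(info["tvec"]),info["K"],None)
    m=p.reshape(X.shape+(2,)).astype(np.float32)
    return cv2.remap(img,m[...,0],m[...,1],cv2.INTER_CUBIC)
E
python3 - <<'E'
from rig import r
from h import *
for n,d,t in (("scene",(367,256),(338,160)),("side",(287,150),(183,200))):
    i=r.camera_info(n); print(n,proj_plane(i,[d,t],40).round(1))
    img=cv2.imread(f"pics/{n}0.png")
    o=topdown(img,i,40,300,680,-180,100,2) if 0 else None
    # corners guess
E
```

```text
scene [[672.5 175.5  40. ]
 [454.3 176.   40. ]]
side [[670.3 173.2  40. ]
 [449.6 174.6  40. ]]
```

Run:
```python
from rig import r
from h import *
for n in ("scene","side"):
    i=r.camera_info(n)
    img=cv2.imread(f"pics/{n}0.png")
    o=topdown(img,i,40,400,720,90,390,1.8)
    for k in range(400,721,20):
        y=int((720-k)*1.8); cv2.line(o,(0,y),(6 if k%100 else 20,y),(0,255,0),1)
    for k in range(90,391,20):
        x=int((390-k)*1.8); cv2.line(o,(x,0),(x,6),(0,255,0),1)
    cv2.imwrite(f"pics/td_{n}.png",o)
```

```text
(no output)
```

View pics/td_scene.png

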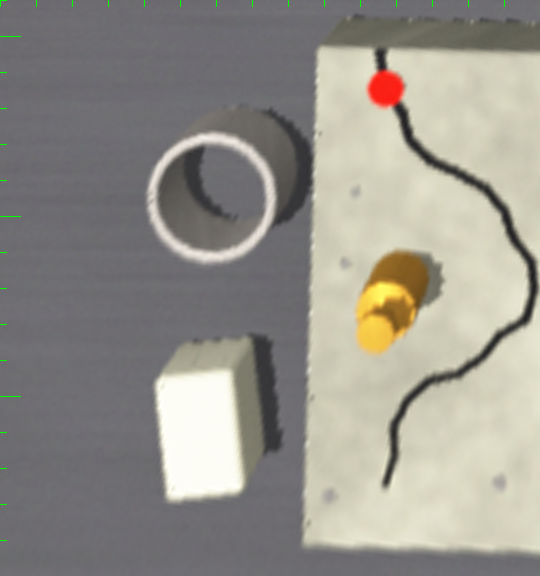

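View pics/td_side.png

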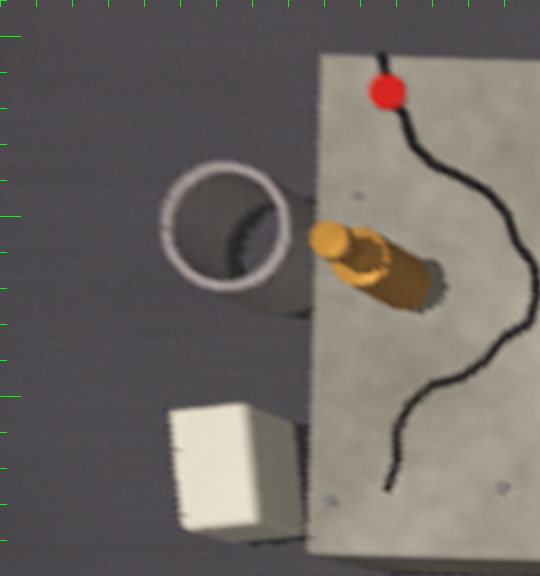

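Both views agree to about 2 mm. In the scene top-down the dot is at pixel (386,88) and the tip at (387,487). Next I'll extract the centreline and check how tall the clutter is along the travel path.

```bash
cat > ext.py <<'E'
from rig import r
from h import *
res={}
for n in ("scene","side"):
    i=r.camera_info(n); img=cv2.imread(f"pics/{n}0.png")
    s=2; x0,x1,y0,y1=440,720,70,200
    o=topdown(img,i,40,x0,x1,y0,y1,s).astype(int)
    red=(o[...,2]>150)&(o[...,1]<70)&(o[...,0]<70)
    rr,cc=np.nonzero(red); dot=np.array([x1-rr.mean()/s,y1-cc.mean()/s]); print(n,'dot',dot.round(1),'diam',2*np.sqrt(red.sum()/np.pi)/s)
    dark=(o.max(-1)<85).astype(np.uint8)
    k,lab,st,_=cv2.connectedComponentsWithStats(dark,connectivity=8)
    # component passing nearest below dot with big extent
    for j in range(1,k):
        if st[j,4]>300: print(j,st[j])
    best=max(range(1,k),key=lambda j:st[j,3])
    rr,cc=np.nonzero(lab==best); P=np.c_[x1-rr/s,y1-cc/s]
    # ordered: grow geodesically from dot through pixels
    from scipy.sparse.csgraph import dijkstra
    from scipy.spatial import cKDTree
    T=cKDTree(P);D=T.sparse_distance_matrix(T,1.0)
    st0=np.argmin(np.hypot(*(P-dot).T)); d=dijkstra(D.tocsr(),indices=st0)
    L=[dot]
    d0=np.hypot(*(P[st0]-dot))
    for a in np.arange(2,d[np.isfinite(d)].max(),4):
        m=(abs(d-a)<2); L.append(P[m].mean(0))
    e=P[np.argmax(np.where(np.isfinite(d),d,-1))]; L.append(e)
    L=np.array(L); seg=np.r_[0,np.cumsum(np.hypot(*np.diff(L,axis=0).T))]
    print('len',seg[-1],'tip',e)
    u=np.linspace(0,1,10)*seg[-1]
    W=np.c_[np.interp(u,seg,L[:,0]),np.interp(u,seg,L[:,1])]
    res[n]=W; print(W.round(1).tolist())
print('diff',(res['scene']-res['side']).round(1).tolist()); M=(res['scene']+res['side'])/2
print('mean',M.round(1).tolist(), np.hypot(*np.diff(M,axis=0).T).round(1))
np.save('way.npy',M)
i=r.camera_info("scene")
for z in (0,100,200): print(z,proj_plane(i,[(40,390),(90,340),(242,245)],z).round())
E
python3 ext.py
```

```text
scene dot [671.  175.8] diam 18.1420071192258
5 [  47  116  170  422 3545]
len 293.51822602586304 tip [451.5 176.5]
[[671.0, 175.8], [641.9, 161.8], [623.8, 135.4], [603.4, 110.6], [574.8, 95.7], [543.2, 98.5], [521.9, 122.6], [508.3, 151.6], [483.1, 171.0], [451.5, 176.5]]
side dot [669.  174.5] diam 18.643883600599406
1 [    0     0   260    80 16188]
2 [  48  120  173  425 4622]
5 [ 86 291  28  49 507]
len 295.0119793020696 tip [448.  175.5]
[[669.0, 174.5], [640.0, 160.2], [621.5, 133.8], [601.0, 108.9], [572.2, 94.0], [540.7, 97.3], [519.2, 121.5], [505.4, 150.7], [479.8, 169.8], [448.0, 175.5]]
diff [[1.9, 1.2], [2.0, 1.7], [2.2, 1.6], [2.4, 1.7], [2.5, 1.7], [2.6, 1.2], [2.7, 1.1], [2.9, 0.8], [3.4, 1.3], [3.5, 1.0]]
mean [[670.0, 175.2], [640.9, 161.0], [622.6, 134.6], [602.2, 109.7], [573.5, 94.9], [541.9, 97.9], [520.5, 122.0], [506.9, 151.1], [481.4, 170.4], [449.8, 176.0]] [32.3 32.1 32.2 32.3 31.7 32.3 32.1 31.9 32.2]
0 [[ 805. -342.    0.]
 [ 740. -280.    0.]
 [ 600.  -30.    0.]]
100 [[ 832. -289.  100.]
 [ 777. -237.  100.]
 [ 660.  -27.  100.]]
200 [[ 858. -236.  200.]
 [ 814. -194.  200.]
 [ 720.  -25.  200.]]
```

Waypoints are consistent: 295 mm total, about 32 mm spacing. First move: raise, turn to yaw π/2 (so tool x = world y, tool y = world x) and shut the jaws.

Emit:
jog_arm:
  increments: "0 0 -1 0 0 -0.138 -1; 0 0 -1 0 0 -0.138 -1; 0 0 -1 0 0 -0.138 -1; 0 0 -1 0 0 -0.138 -1; 0 0 -1 0 0 -0.138 -1; 0 0 -1 0 0 -0.138 -1; 0 0 -1 0 0 -0.138 -1; 0 0 -1 0 0 -0.137 -1"
  squeeze: 20

```text
clock: 0.95
eef_pos: [282.3, -557.4, 311.4]
tcp_rot: [-3.141, -0.001, 1.578]
contact_force: [-0.4, -0.1, -0.2]
opening: -0.001
```

Emit:
jog_arm:
  increments: "3 1.5 0 0 0 0 -1; 4 2 0 0 0 0 -1; 4 2 0 0 0 0 -1; 4 2 0 0 0 0 -1; 4 2 0 0 0 0 -1; 4 2 0 0 0 0 -1; 4 2 0 0 0 0 -1; 3 1.5 0 0 0 0 -1"

```text
clock: 1.75
eef_pos: [432.7, -255.1, 311.2]
tcp_rot: [3.141, -0.0, 1.573]
contact_force: [0.6, 0.2, -0.5]
opening: -0.001
```

Emit:
jog_arm:
  increments: "3 1.5 0 0 0 0 -1; 4 2 0 0 0 0 -1; 4 2 0 0 0 0 -1; 4 2 0 0 0 0 -1; 4 2 0 0 0 0 -1; 4 2 0 0 0 0 -1; 4 2 0 0 0 0 -1; 3 1.5 0 0 0 0 -1"

```text
clock: 2.55
eef_pos: [582.4, 45.2, 311.0]
tcp_rot: [-3.141, -0.0, 1.573]
contact_force: [-0.2, -0.7, -0.1]
opening: 0.002
```

Emit:
jog_arm:
  increments: "2 1.4 0 0 0 0 -1; 3 2 0 0 0 0 -1; 3 2 0 0 0 0 -1; 3 2 0 0 0 0 -1; 2 1.36 0 0 0 0 -1; 0 0 2 0 0 0 -1; 0 0 4 0 0 0 -1; 0 0 3 0 0 0 -1"

```text
clock: 3.35
eef_pos: [668.6, 173.0, 219.1]
tcp_rot: [-3.14, 0.0, 1.572]
contact_force: [-0.4, 0.0, -0.4]
opening: -0.001
```

Emit:
jog_arm:
  increments: "0 0 3 0 0 0 -1; 0 0 3 0 0 0 -1; 0 0 2 0 0 0 -1; 0 0 1 0 0 0 -1; 0 0 0 0 0 0 -1; 0 0 0 0 0 0 -1; 0 0 0 0 0 0 -1; 0 0 0 0 0 0 -1"

```text
clock: 4.15
eef_pos: [670.0, 173.0, 132.7]
tcp_rot: [3.14, -0.001, 1.572]
contact_force: [-0.7, -0.2, 0.1]
opening: -0.004
```

Run:
```python
from rig import r
from h import *
s=r.sense();print(s["eef_pos"],s["tcp_rot"],s["contact_force"])
ims=[]
for n in ("scene","side"):
    f=r.grab_frame(n)[:,:,::-1]; ims.append(f[60:330,130:450])
cv2.imwrite("pics/b.png",cv2.resize(np.hstack(ims),None,fx=1.25,fy=1.25))
```

```text
[669.96735444 173.027183   132.65623637] [ 3.13962632e+00 -5.38896633e-04  1.57180067e+00] [-0.65211687 -0.20539638  0.14673474]
```

View pics/b.png

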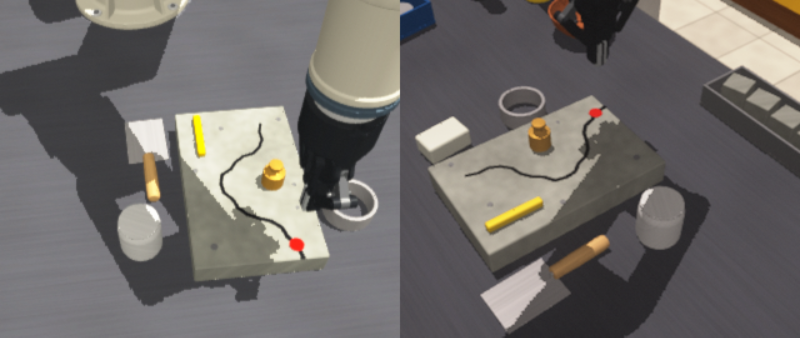

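Run:
```python
from rig import r
from h import *
for n in ("scene","side"):
    i=r.camera_info(n)
    print(n,cv2.projectPoints(np.array([[670,173,132.7],[670,173,151.7]]),i["rvec"],i["tvec"],i["K"],None)[0].reshape(-1,2).round(1))
M=np.load('way.npy');print((np.diff(np.vstack([[670,173],M[1:]]),axis=0)/10).round(2)[:,::-1].tolist())
```

```text
scene [[376.5 224. ]
 [379.2 216.6]]
side [[287.8 109. ]
 [288.   99.6]]
[[-1.2, -2.91], [-2.64, -1.83], [-2.49, -2.04], [-1.48, -2.87], [0.3, -3.16], [2.41, -2.14], [2.91, -1.36], [1.93, -2.54], [0.56, -3.17]]
```

The projected TCP matches the pictures: in b.png the shut fingers sit at about (305,205) in the left half and (600,60) in the right, over the dot. Descending to 10 mm above the slab.

Emit:
jog_arm:
  increments: "0.2 0 1 0 0 0 -1; 0 0 2 0 0 0 -1; 0 0 2 0 0 0 -1; 0 0 1.5 0 0 0 -1; 0 0 1 0 0 0 -1; 0 0 0.5 0 0 0 -1; 0 0 0 0 0 0 -1; 0 0 0 0 0 0 -1"

```text
clock: 5.05
eef_pos: [669.7, 175.0, 51.9]
tcp_rot: [3.141, -0.0, 1.572]
contact_force: [0.0, 0.4, -0.2]
opening: 0.003
```

Run:
```python
from rig import r
from h import *
s=r.sense();print(s["eef_pos"],s["tcp_rot"],s["contact_force"])
ims=[]
for n in ("scene","side"):
    f=r.grab_frame(n)[:,:,::-1]; ims.append(f[100:310,200:440])
cv2.imwrite("pics/c.png",cv2.resize(np.hstack(ims),None,fx=1.66,fy=1.66))
```

```text
[669.71295523 174.9737984   51.87695261] [ 3.14073975e+00 -2.42943598e-04  1.57183908e+00] [ 0.02687368  0.35064499 -0.22636231]
```

View pics/c.png

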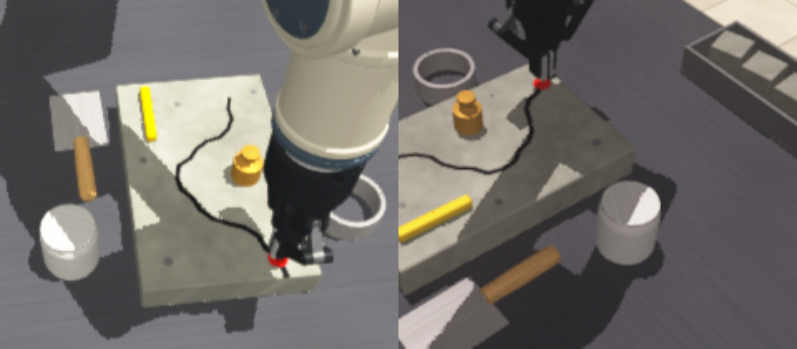

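The fingers are right over the red dot (278,260 left and 542,83 right in c.png) with no contact. Tracing now, 4 rows per segment.

Emit:
jog_arm:
  increments: "-0.35 -0.72 0 0 0 0 -1; -0.35 -0.72 0 0 0 0 -1; -0.35 -0.72 0 0 0 0 -1; -0.35 -0.72 0 0 0 0 -1; -0.66 -0.46 0 0 0 0 -1; -0.66 -0.46 0 0 0 0 -1; -0.66 -0.46 0 0 0 0 -1; -0.66 -0.46 0 0 0 0 -1"

```text
clock: 5.95
eef_pos: [621.8, 133.7, 51.3]
tcp_rot: [3.141, -0.0, 1.572]
contact_force: [-0.0, -0.2, 0.1]
opening: -0.001
```

Emit:
jog_arm:
  increments: "-0.61 -0.49 0 0 0 0 -1; -0.61 -0.49 0 0 0 0 -1; -0.61 -0.49 0 0 0 0 -1; -0.61 -0.49 0 0 0 0 -1; -0.37 -0.72 0 0 0 0 -1; -0.37 -0.72 0 0 0 0 -1; -0.37 -0.72 0 0 0 0 -1; -0.37 -0.72 0 0 0 0 -1"

```text
clock: 6.75
eef_pos: [573.0, 94.9, 51.3]
tcp_rot: [-3.142, -0.0, 1.572]
contact_force: [-0.9, -0.1, 0.5]
opening: -0.001
```

Emit:
jog_arm:
  increments: "0.08 -0.79 0 0 0 0 -1; 0.08 -0.79 0 0 0 0 -1; 0.08 -0.79 0 0 0 0 -1; 0.08 -0.79 0 0 0 0 -1; 0.6 -0.53 0 0 0 0 -1; 0.6 -0.53 0 0 0 0 -1; 0.6 -0.53 0 0 0 0 -1; 0.6 -0.53 0 0 0 0 -1"

```text
clock: 7.55
eef_pos: [520.6, 123.0, 51.3]
tcp_rot: [3.141, -0.0, 1.572]
contact_force: [0.9, -0.5, -0.1]
opening: 0.0
```

Emit:
jog_arm:
  increments: "0.7 -0.34 0 0 0 0 -1; 0.7 -0.34 0 0 0 0 -1; 0.7 -0.34 0 0 0 0 -1; 0.7 -0.34 0 0 0 0 -1; 0.48 -0.64 0 0 0 0 -1; 0.48 -0.64 0 0 0 0 -1; 0.48 -0.64 0 0 0 0 -1; 0.48 -0.64 0 0 0 0 -1"

```text
clock: 8.35
eef_pos: [481.0, 169.7, 51.3]
tcp_rot: [-3.141, 0.0, 1.572]
contact_force: [-0.7, -0.5, 0.2]
opening: -0.001
```

Emit:
jog_arm:
  increments: "0.14 -0.78 0 0 0 0 -1; 0.14 -0.78 0 0 0 0 -1; 0.14 -0.78 0 0 0 0 -1; 0.14 -0.78 0 0 0 0 -1; 0 0 0.2 0 0 0 -1; 0 0 0 0 0 0 -1; 0 0 0 0 0 0 -1; 0 0 0 0 0 0 -1"

```text
clock: 9.15
eef_pos: [450.9, 175.0, 49.3]
tcp_rot: [3.141, -0.0, 1.572]
contact_force: [-0.1, 0.2, -0.1]
opening: -0.006
```

Run:
```python
from rig import r
from h import *
s=r.sense();print(s["clock"],s["eef_pos"],s["tcp_rot"],s["contact_force"])
ims=[]
for n in ("scene","side"):
    f=r.grab_frame(n)[:,:,::-1]; ims.append(f[100:310,140 if n=="side" else 200:][:,:240])
cv2.imwrite("pics/d.png",cv2.resize(np.hstack(ims),None,fx=1.66,fy=1.66))
```

```text
9.15 [450.86445039 174.98436591  49.2994447 ] [ 3.14127935e+00 -8.53473843e-05  1.57157960e+00] [-0.10050345  0.15239819 -0.08979873]
```

View pics/d.png

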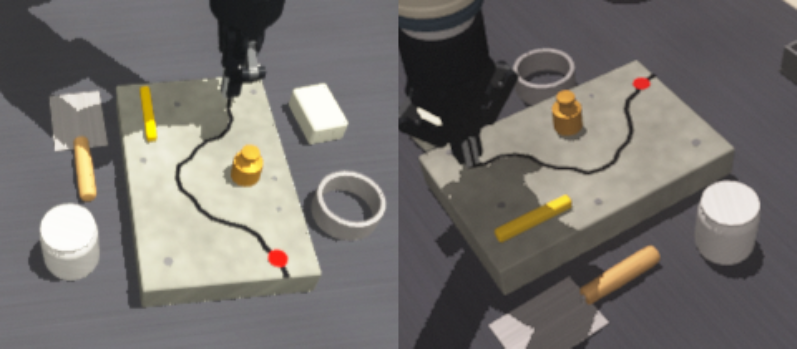

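In d.png the fingertips are over the crack tip, at (232,100) in the left half and (470,165) in the right. The slab and all bystanders look unmoved. Handing in.

```bash
python3 -c "
from rig import r
print(r.sign_off())"
```

```text
the job is handed in; nothing more can be done
None
```

I traced the crack from the red dot through all nine following points to its tip, with the jaws shut and pointing down about 9–12 mm above the slab. The arm is still holding over the tip, and I handed the job in at 9.2 s on the robot's clock, against the 48 s limit.

- **Position:** at the end the fingertips read (450.9, 175.0, 49.3) mm. The tip as I measured it is at (449.8, 176.0), so they are about 1.5 mm off. Where I read the position along the way, it was within about 2 mm of the crack points.
- **Contact:** every force reading stayed around 1 N or less, at noise level, and none showed contact. I saw readings only at the end of each move.
- **Surroundings:** the last pictures show the slab and all the bystanders where they were. I checked this by eye and did not re-measure them.
- **Disagreement:** the two cameras differed by 2–4 mm on the crack points. I used the average, which leaves plenty of margin inside the 14 mm tolerance.

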